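Needle box into the gated tray

TASK

Put the blue needle box flat on the floor of the open fenced tray and let go of it, then push the tray's blue gate shut with closed fingers until its spring latch snaps home behind the catch, so that the gate stays latched by itself. Push the gate gently: no slamming and no hard shoving, and leave the tape measure and the green buckle where they lie.

Things in the scene. Friction and masses are not known exactly. Their poses are not given: they have to be found in the camera images.
- needle_box: Small loose box, blue below, clear lid: 39 (its x) x 56 (its y) x 24 mm high, about 40 g, lies flat on the table in front and to the right. Origin: centre of its underside; z up.
- pen: Low open-topped wooden tray, fixed. Origin: middle, on the table top; x away from the robot (yaw within 0.25 rad), y left. Floor 4 mm thick, fence 52 mm high on three sides; inside x -50 to 57, y -84 to 95 mm, less a steel catch bracket in the near right corner (x under -28, y under -66). Near side (x -60) has the gate. White bobbin in the far left corner, near (38, 75); the middle is clear.
- gate (a joint): Angle (rad) of the blue gate on its upright hinge at the tray's near left corner. 0: along the tray's -y; positive: open toward the robot. Starts at 0.55 to 0.95, stiff hinge: stays where left. Panel 12 mm thick, 8 to 54 mm above the table, 185 mm long. The catch is set by hand up to 8 mm nearer or farther, not reported: latched gates stand anywhere from -0.05 to 0.042 rad, so feel for the end.
- tongue (a joint): How far (m) the brass tongue is pushed into the gate's free end, sprung out: 0 out, about 0.008 as it rides over the catch's steel roller. 16 mm high, 33 mm above the table, sticks out 10 mm, square on the robot's side, sloped on the tray side. Latched: back out to under 0.0012 with the gate angle under 0.043.
- gate_push (a point): Centre of the face of the black rubber push pad (40 wide, 34 high) on the robot's side of the gate: 140 mm from the hinge axis, 31 mm up, 9 mm before the gate's middle plane. x: closing push direction, y: to the hinge. Pushing here, the gate swings at 3 N; its last 10 to 15 mm resist with 6 to 11 N, then it snaps; 1 mm further is a firm rubber bumper (30 N per mm). Over 20 N on the gate is too much.
- gate_hinge (a point): Point on the gate's hinge axis (tray frame x -60, y 95 mm), 31 mm above the table; axes as gate_push.
- tape_measure: Yellow tape measure, 69 x 68 x 31 mm, loose on the table to the right; origin at its underside. Leave it alone.
- buckle: Small green strap buckle, 62 x 43 x 11 mm, loose on the table to the right of the tray; origin at its underside. Leave it alone.
Mind the look-alikes: they are no part of the job. What is shaped like the needle_box but purple or turquoise is not meant.

How it is judged:
By the outcome, as a careful person would: the job done as asked, in the order asked, and still so for the second after the job is handed in, with the robot touching nothing.
It also fails if it takes over 56 s, if anything falls off the work surface, if the arm or the gripper's body presses on something with over 40 N, if the wrist force passes 120 N, or if a joint passes its speed limit or range.

ROBOT

A 6-joint arm with a two-finger parallel gripper is mounted at the origin on a cart in front of the work surface, level with it; the furniture and walls round the work are solid. World frame = base frame: x ahead of the robot, y to its left, z up, the work surface at z = 0. Lengths are in m, angles in rad, forces in N, time in s.
With the tool pointing down it reaches from about 0.25 to 0.85 m from the base axis. Payload 12.5 kg.
Tool frame: the origin (TCP) lies at the very end of the fingers, on their centre line; the grasp point (between the pads) lies 19 mm behind it (env.grip_depth is the distance from the TCP to the grasp point, in m); x points along the fingers, y is the direction in which the jaws open and shut, and the axes are right-handed (so a half turn about x gives the same grasp; the last joint's range is limited). The gripper opens to 93 mm and grips with 3 to 60 N. Pads are 15 mm wide; open, the fingers measure 128 mm over their backs; the gripper's body (75 mm by 188 mm) begins 65 mm behind the grasp point.
Start: joints at [1.225, 0.351, 1.652, -0, 1.139, -0.085], TCP at [0.142, 0.531, 0.219] pointing down, gripper open.
Joint ranges: [-2.75, 2.75], [-0.79, 2.1], [0.01, 2.65], [-1.57, 4.71], [0.07, 3.14], [-2.87, 2.87]. Speed limits (rad/s): [2.22, 2.22, 2.79, 3.14, 3.14, 3.14].

INTERFACE

Orientations are given as a unit quaternion [w, x, y, z].
In Python, from plant import env gives the robot as it stands. The module is installed in compiled form; this text tells all that it offers.
- The arm moves only by the shell command python3 -m handwheel 'ROWS'. ROWS is JSON, a list of rows, each an object of numbers: "ax", "ay", "az": the turn, a rotation vector about the world's x, y, z in rad; "dx", "dy", "dz": the shift along the world's x, y, z in units of 50 mm (1.0 is 50 mm); "jaw": the opening, from 0 (shut) to 1 (fully open). A call has 1 to 12 rows; each row is the pose to reach, as a shift and turn from the pose commanded when the call began; what a row does not reach only later rows make up. A row lasts 1/8 s, in which the tool goes at most 62.5 mm and 10.7 degrees, less where a joint would pass 70% of its speed; a pose out of reach is approached as far as the arm can. A call with a gripper value outside its range is refused whole. The fingers move at their own pace and stop on an object; the grip force is fixed at half the most. Time passes only in rows, so rows that repeat a pose let the fingers close. It gives the time, the measured TCP pose, the force and the opening at its end, in the units of the state.
- env.observe(): the state, without advancing time (a new reading comes with each control period).
- env.camera(name): name is "side" or "top"; returns the picture (420x560x3 uint8, blue, green, red); there is no depth.
- env.camera_info(name): a dict with "fx", "fy", "cx", "cy" (pixels), "camera_from_world" (4x4, takes a point from world to camera coordinates). Camera axes: x right, y down, z forward; pixel columns grow to the right and rows downward; lengths in m; the calibration is good to about 2 mm. A picture is of the moment at which its call begins. camera_info takes no time and is no camera call.
- env.sign_off(): hands the job in, once; it reports no verdict.
Trained networks look in the newest picture that a camera, given by its name, has taken for a name from the list of things; names that differ only in an ending like _2 or _b are one class to them, and where a whole thing is asked for, a point or a joint stands for the part that bears it (a point fixed in the world has none). Each returns a list of dicts, best first, with "score" (0 to 1); they miss things now and then, are a little off and sometimes report something else, mostly with a low value. They report only what shows in the picture. A call takes as long as a camera call. They do not tell look-alikes from the thing itself.
- env.outline_of(camera, target): "region" (420x560 bool, what is visible of it) and "box" ([centre column, centre row, width, height] in pixels, round what is visible of it).
- env.landmark_of(camera, target): "pixel" ([row, column] in pixels: a listed point, or the origin of a listed thing).
The state is a dict: "clock": time; "q": joint angles; "joint_velocities": joint speeds; "tau": joint torques, N m; "tool_pos": TCP position; "eef_rot": TCP orientation; "ft_force": force on the tool from outside, world axes, zero at the start; "wrist_torque": the same for the moment, N m; "grip_width": finger opening in m.
Only numpy, scipy, OpenCV 4.12 (cv2) and the standard library are available. Lean on these libraries where they do the work, as an engineer would, in place of code of your own. Each camera call takes 0.05 s, during which the arm holds its last target. There are 200 camera calls.

## Working session

There is one attempt and no reset: what is moved stays moved. The work goes in short steps, Python scripts to look and compute and a shell command to move; the robot and the scene stay as the last step left them, time stands still between calls to the robot, and variables do not carry over. Pictures are saved under pics/ and viewed, about 8 in all and at most 12, crops included, and the job is handed in when it is done.

```bash
mkdir -p pics; cat > h.py <<'E'
from plant import env
import numpy as np, cv2
def ray(cam,rc):
    i=env.camera_info(cam);T=np.array(i["camera_from_world"]);R=T[:3,:3];o=-R.T@T[:3,3]
    d=R.T@np.array([(rc[1]-i["cx"])/i["fx"],(rc[0]-i["cy"])/i["fy"],1.]);return o,d
def at(cam,rc,z):
    o,d=ray(cam,rc);return (o+d*(z-o[2])/d[2]).round(4)
def px(cam,p):
    i=env.camera_info(cam);c=(np.array(i["camera_from_world"])@np.r_[p,1.])[:3]
    return [i["fy"]*c[1]/c[2]+i["cy"],i["fx"]*c[0]/c[2]+i["cx"]]
E
python3 - <<'E'
from h import *
Z=dict(needle_box=0,pen=0,gate_push=.031,gate_hinge=.031,tape_measure=0,buckle=0)
ims=[]
for c in("top","side"):
    im=env.camera(c).copy(); cv2.imwrite(f"pics/{c}0.png",im)
    o,_=ray(c,[0,0]);print(c,o.round(3))
    for n,z in Z.items():
        for r in env.landmark_of(c,n)[:3]: print(n,np.round(r["pixel"],1),round(r["score"],2),at(c,r["pixel"],z))
    for r in env.outline_of(c,"needle_box")[:3]:print("outl",np.round(r["box"],1),round(r["score"],2))
s=env.observe();print(s["clock"],s["eef_rot"],s["grip_width"])
E
```

```text
top [ 0.342 -0.083  1.34 ]
needle_box [263.1 288.5] 0.74 [ 0.4047 -0.094   0.    ]
needle_box [238.1 325.8] 0.73 [ 0.4682 -0.1869  0.    ]
needle_box [223.9 360. ] 0.66 [ 0.5049 -0.2727  0.    ]
pen [170.5 188.8] 0.78 [0.638 0.163 0.   ]
gate_push [229.3 171.3] 0.71 [0.483  0.1954 0.031 ]
gate_hinge [182.4 143.1] 0.71 [0.5998 0.2705 0.031 ]
tape_measure [213.1 404.1] 0.96 [ 0.5334 -0.3836  0.    ]
buckle [177.9 318.6] 0.74 [ 0.6217 -0.1687  0.    ]
outl [361.9 225.3  21.4  24.8] 0.89
outl [287.9 262.9  21.4  25.9] 0.71
outl [325.4 240.2  27.1  15.4] 0.69
side [ 0.525 -0.932  0.783]
needle_box [280.1 272.8] 0.83 [ 0.504  -0.2844  0.    ]
needle_box [251.  255.1] 0.8 [ 0.4559 -0.1822  0.    ]
needle_box [231.2 238.6] 0.51 [ 0.4058 -0.1027  0.    ]
pen [177.7 308.3] 0.59 [0.6229 0.1514 0.    ]
gate_push [165.1 267.7] 0.55 [0.4875 0.1855 0.031 ]
gate_hinge [149.3 299.4] 0.76 [0.5991 0.2813 0.031 ]
gate_hinge [177.3 309.2] 0.43 [0.6221 0.1106 0.031 ]
tape_measure [315.9 283. ] 0.92 [ 0.5277 -0.3909  0.    ]
buckle [247.4 317.1] 0.79 [ 0.625  -0.1734  0.    ]
outl [271.4 277.8  27.7  18. ] 0.67
outl [258.  251.9  19.6  18.9] 0.65
outl [239.3 226.6  19.3  18.5] 0.62
0.8 [ 0.7011135   0.09199066  0.70109061 -0.09192136] 0.09316269317867898
```

View pics/top0.png

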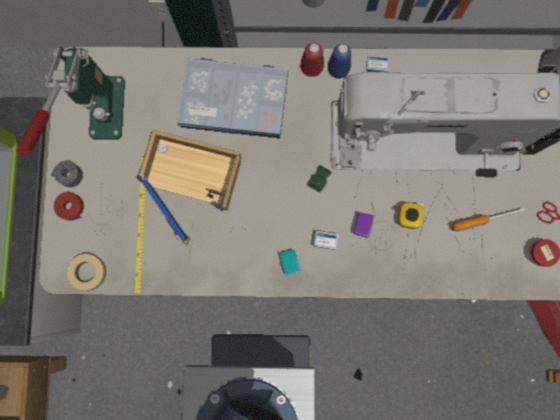

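View pics/side0.png

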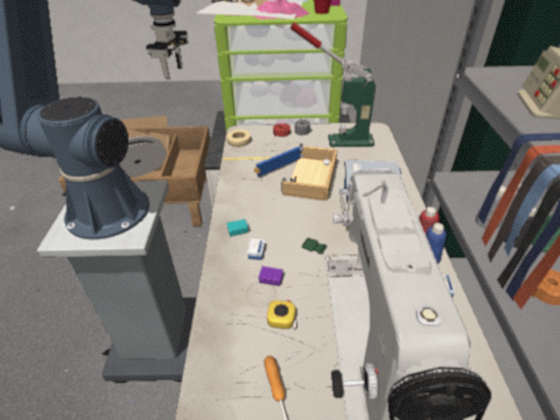

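The needle box is the blue/white one at top px (325,240), side px (256,249). The turquoise (289,262) and purple (363,225) boxes are look-alikes. The tray is around top px (190,170), with the gate open toward the robot from (141,178) to (187,242). Next I'll refine yaws.

```bash
python3 - <<'E'
from h import *
im=env.camera("top").copy(); sd=env.camera("side").copy()
for c in("top","side"):
    for r in env.outline_of(c,"needle_box")[:4]:
        m=r["region"].astype(np.uint8)
        cs,_=cv2.findContours(m,0,1); k=max(cs,key=cv2.contourArea)
        P=np.array([at(c,[v,u],.024 if c=="top" else .012)[:2] for u,v in k[:,0]],np.float32)
        print(c,r["box"],m.sum(),cv2.minAreaRect(P))
for n in("pen","gate"):
    for r in env.outline_of("top",n)[:2]:
        m=r["region"].astype(np.uint8);cs,_=cv2.findContours(m,0,1); k=max(cs,key=cv2.contourArea)
        P=np.array([at("top",[v,u],.053)[:2] for u,v in k[:,0]],np.float32)
        R=cv2.minAreaRect(P);print(n,r["score"],R,cv2.boxPoints(R).round(3).tolist())
a=cv2.resize(im[120:260,130:250],None,fx=4,fy=4,interpolation=2)
b=cv2.resize(im[220:260,305:345],None,fx=7,fy=7,interpolation=2)
c=cv2.resize(sd[235:265,240:275],None,fx=8,fy=8,interpolation=2)
o=np.zeros((560,780,3),np.uint8);o[:,:480]=a;o[:280,490:770]=b;o[290:530,490:770]=c
cv2.imwrite("pics/crop1.png",o)
E
```

```text
top [363.2, 224.4, 25.4, 23.8] 402 ((0.5003131031990051, -0.2766273319721222), (0.041603654623031616, 0.05998224765062332), 76.30636596679688)
top [325.1, 239.8, 20.7, 19.8] 357 ((0.46240678429603577, -0.1835443079471588), (0.05631858482956886, 0.039279382675886154), 79.32367706298828)
top [289.2, 260.9, 17.0, 27.7] 368 ((0.4058045446872711, -0.09609947353601456), (0.05645665153861046, 0.03946314752101898), 15.888705253601074)
side [272.8, 277.3, 24.9, 17.8] 372 ((0.4989457130432129, -0.2781252861022949), (0.05479871854186058, 0.0577242486178875), 76.6512680053711)
side [239.1, 227.0, 24.2, 16.8] 285 ((0.4030567407608032, -0.09714286029338837), (0.05629150941967964, 0.06105206906795502), 14.31924819946289)
side [257.1, 249.7, 16.9, 21.3] 295 ((0.45913973450660706, -0.18425193428993225), (0.07473859190940857, 0.04229240119457245), 82.40534973144531)
pen 0.86 ((0.5815272331237793, 0.16675664484500885), (0.23763887584209442, 0.25498074293136597), 74.55858612060547) [[0.4269999861717224, 0.0860000029206276], [0.6729999780654907, 0.017999999225139618], [0.7360000014305115, 0.24699999392032623], [0.49000000953674316, 0.3149999976158142]]
gate 0.56 ((0.527363121509552, 0.21117407083511353), (0.19605575501918793, 0.0206010565161705), 35.124420166015625) [[0.4410000145435333, 0.16300000250339508], [0.453000009059906, 0.1459999978542328], [0.6129999756813049, 0.2590000033378601], [0.6019999980926514, 0.2759999930858612]]
gate 0.16 ((0.5789412260055542, 0.16610106825828552), (0.23759305477142334, 0.2546496093273163), 75.24639129638672) [[0.4259999990463257, 0.08399999886751175], [0.671999990940094, 0.01899999938905239], [0.7319999933242798, 0.24899999797344208], [0.4860000014305115, 0.31299999356269836]]
```

View pics/crop1.png

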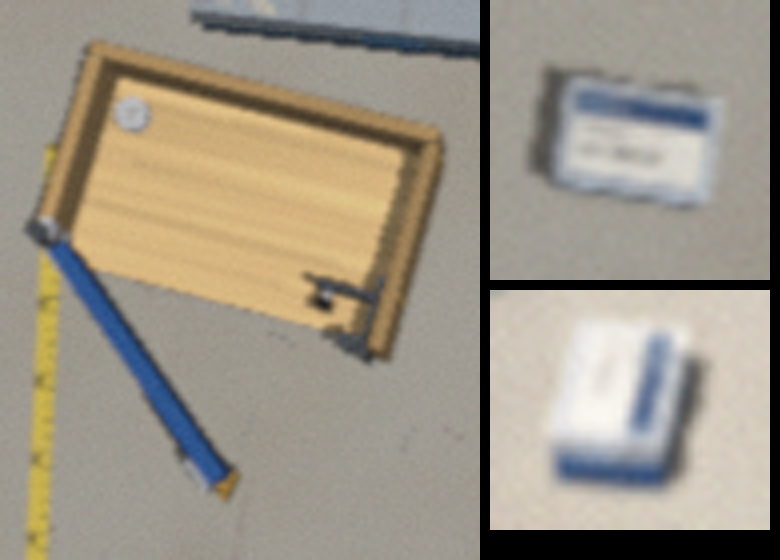

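```bash
cat >> h.py <<'E'
from scipy.spatial.transform import Rotation as Ro
def tool():
    s=env.observe();q=s["eef_rot"];R=Ro.from_quat([q[1],q[2],q[3],q[0]]).as_matrix();return s,R
E
python3 - <<'E'
from h import *
s,R=tool();print(s["clock"],s["tool_pos"],R.round(3).tolist(),s["ft_force"])
C=dict(fl=(153.2,130.5),fr=(240,152.5),nr=(227,208.7),hin=(141.2,177.5))
W={k:at("top",[v,u],.052) for k,(u,v) in C.items()};print(W)
f=W["fl"]-W["fr"];print("yaw",np.arctan2(f[1],f[0])-np.pi/2)
# box top face corners, from crop (x7, offset 305,220)
B=[(575-490,80),(722-490,98),(708-490,205),(560-490,188)]
P=np.array([at("top",[v/7+220,u/7+305],.024) for u,v in B]);print("box",P.mean(0),P)
g=P[0]-P[1];print(np.arctan2(g[1],g[0])-np.pi/2)
for n,z in dict(needle_box=0,gate_push=.031,gate_hinge=.031).items(): pass
E
```

```text
1.1 [0.14179949 0.53138742 0.21863148] [[-0.0, 0.258, 0.966], [-0.0, 0.966, -0.258], [-1.0, -0.0, -0.0]] [ 0.24460096  0.31532596 -0.40709993]
{'fl': array([0.7273, 0.2457, 0.052 ]), 'fr': array([0.673 , 0.0284, 0.052 ]), 'nr': array([0.5325, 0.0571, 0.052 ]), 'hin': array([0.6079, 0.2701, 0.052 ])}
yaw -0.24487037942398437
box [ 0.46035  -0.186975  0.024   ] [[ 0.4822 -0.1637  0.024 ]
 [ 0.4764 -0.2154  0.024 ]
 [ 0.4387 -0.2103  0.024 ]
 [ 0.4441 -0.1585  0.024 ]]
-0.11171856656183432
```

```bash
python3 -m handwheel '[{"dx":0.6,"dy":-1.2,"jaw":1},{"dx":1.1,"dy":-2.4,"jaw":1},{"dx":1.6,"dy":-3.6,"jaw":1},{"dx":2.1,"dy":-4.8,"jaw":1},{"dx":2.7,"dy":-6,"jaw":1},{"dx":3.2,"dy":-7.2,"jaw":0.85},{"dx":3.8,"dy":-8.4,"jaw":0.85},{"dx":4.3,"dy":-9.6,"jaw":0.85},{"dx":4.8,"dy":-10.8,"jaw":0.85},{"dx":5.3,"dy":-12,"jaw":0.85},{"dx":5.9,"dy":-13.2,"jaw":0.85},{"dx":6.38,"dy":-14.32,"az":0.11,"jaw":0.85}]'
```

```text
invalid input
```

```bash
python3 -m handwheel '[{"ax":0,"ay":0,"az":0,"dx":0.6,"dy":-1.2,"dz":0,"jaw":1}]'; python3 -m handwheel --help
```

```text
clock: 1.23
tool_pos: [0.1694, 0.4765, 0.2183]
eef_rot: [0.701, 0.091, 0.701, -0.091]
ft_force: [1.3, -0.7, -0.0]
grip_width: 0.0931invalid input: not JSON, or not a number
```

```bash
python3 -m handwheel '[{"ax":0,"ay":0,"az":0,"dx":0.5,"dy":-1.1,"dz":0,"jaw":0.85},{"ax":0,"ay":0,"az":0,"dx":1,"dy":-2.2,"dz":0,"jaw":0.85},{"ax":0,"ay":0,"az":0,"dx":1.5,"dy":-3.3,"dz":0,"jaw":0.85},{"ax":0,"ay":0,"az":0,"dx":2,"dy":-4.4,"dz":0,"jaw":0.85},{"ax":0,"ay":0,"az":0,"dx":2.5,"dy":-5.5,"dz":0,"jaw":0.85},{"ax":0,"ay":0,"az":0,"dx":3,"dy":-6.6,"dz":0,"jaw":0.85},{"ax":0,"ay":0,"az":0,"dx":3.5,"dy":-7.7,"dz":0,"jaw":0.85},{"ax":0,"ay":0,"az":0,"dx":4,"dy":-8.8,"dz":0,"jaw":0.85},{"ax":0,"ay":0,"az":0,"dx":4.5,"dy":-9.9,"dz":0,"jaw":0.85},{"ax":0,"ay":0,"az":0.11,"dx":5,"dy":-11,"dz":0,"jaw":0.85},{"ax":0,"ay":0,"az":0.11,"dx":5.5,"dy":-12.1,"dz":0,"jaw":0.85},{"ax":0,"ay":0,"az":0.11,"dx":5.78,"dy":-13.12,"dz":0,"jaw":0.85}]'
```

```text
clock: 2.72
tool_pos: [0.4594, -0.1828, 0.2187]
eef_rot: [0.705, 0.053, 0.705, -0.053]
ft_force: [-0.0, 0.8, 0.1]
grip_width: 0.0792
```

```bash
python3 -m handwheel '[{"ax":0,"ay":0,"az":0,"dx":0,"dy":0,"dz":-1,"jaw":0.85},{"ax":0,"ay":0,"az":0,"dx":0,"dy":0,"dz":-2,"jaw":0.85},{"ax":0,"ay":0,"az":0,"dx":0,"dy":0,"dz":-3,"jaw":0.85},{"ax":0,"ay":0,"az":0,"dx":0,"dy":0,"dz":-3.5,"jaw":0.85},{"ax":0,"ay":0,"az":0,"dx":0,"dy":0,"dz":-3.9,"jaw":0.85},{"ax":0,"ay":0,"az":0,"dx":0,"dy":0,"dz":-4.27,"jaw":0.85},{"ax":0,"ay":0,"az":0,"dx":0,"dy":0,"dz":-4.27,"jaw":0.85}]' && python3 -m handwheel '[{"ax":0,"ay":0,"az":0,"dx":0,"dy":0,"dz":0,"jaw":0.5},{"ax":0,"ay":0,"az":0,"dx":0,"dy":0,"dz":0,"jaw":0.3},{"ax":0,"ay":0,"az":0,"dx":0,"dy":0,"dz":0,"jaw":0.3},{"ax":0,"ay":0,"az":0,"dx":0,"dy":0,"dz":0,"jaw":0.3},{"ax":0,"ay":0,"az":0,"dx":0,"dy":0,"dz":0,"jaw":0.3},{"ax":0,"ay":0,"az":0,"dx":0,"dy":0,"dz":0,"jaw":0.3}]'
```

```text
clock: 3.6
tool_pos: [0.4582, -0.1802, 0.0043]
eef_rot: [0.704, 0.054, 0.706, -0.053]
ft_force: [-0.9, -0.4, 0.6]
grip_width: 0.0791
clock: 4.35
tool_pos: [0.4592, -0.1808, 0.0058]
eef_rot: [0.705, 0.053, 0.705, -0.053]
ft_force: [-1.1, -0.7, 6.8]
grip_width: 0.0554
```

```bash
python3 -m handwheel '[{"ax":0,"ay":0,"az":0,"dx":0,"dy":0,"dz":0.6,"jaw":0.3},{"ax":0,"ay":0,"az":0,"dx":0,"dy":0,"dz":1.5,"jaw":0.3},{"ax":0,"ay":0,"az":0,"dx":0,"dy":0,"dz":2.4,"jaw":0.3},{"ax":0,"ay":0,"az":0,"dx":0.5,"dy":1,"dz":2.8,"jaw":0.3},{"ax":0,"ay":0,"az":0,"dx":1,"dy":2,"dz":2.8,"jaw":0.3},{"ax":0,"ay":0,"az":-0.04,"dx":1.5,"dy":3,"dz":2.8,"jaw":0.3},{"ax":0,"ay":0,"az":-0.09,"dx":2,"dy":4,"dz":2.8,"jaw":0.3},{"ax":0,"ay":0,"az":-0.09,"dx":2.5,"dy":5,"dz":2.8,"jaw":0.3},{"ax":0,"ay":0,"az":-0.09,"dx":3,"dy":6,"dz":2.8,"jaw":0.3},{"ax":0,"ay":0,"az":-0.09,"dx":3.5,"dy":6.9,"dz":2.8,"jaw":0.3},{"ax":0,"ay":0,"az":-0.09,"dx":3.5,"dy":6.9,"dz":2.8,"jaw":0.3}]'; python3 - <<'E'
from h import *
a=env.camera("top")[100:270,110:350]; b=env.camera("side")[90:290,200:380]
o=np.zeros((600,780,3),np.uint8)
o[:280,:400]=cv2.resize(a,(400,280));o[:600,410:780]=cv2.resize(b,(370,600)[:2]) if 0 else 0
o[:411,410:780]=cv2.resize(b,(370,411),interpolation=2)
cv2.imwrite("pics/hold.png",o)
E
```

```text
clock: 5.72
tool_pos: [0.6342, 0.1674, 0.1446]
eef_rot: [0.702, 0.084, 0.702, -0.084]
ft_force: [0.1, -0.8, -1.2]
grip_width: 0.0559
```

View pics/hold.png

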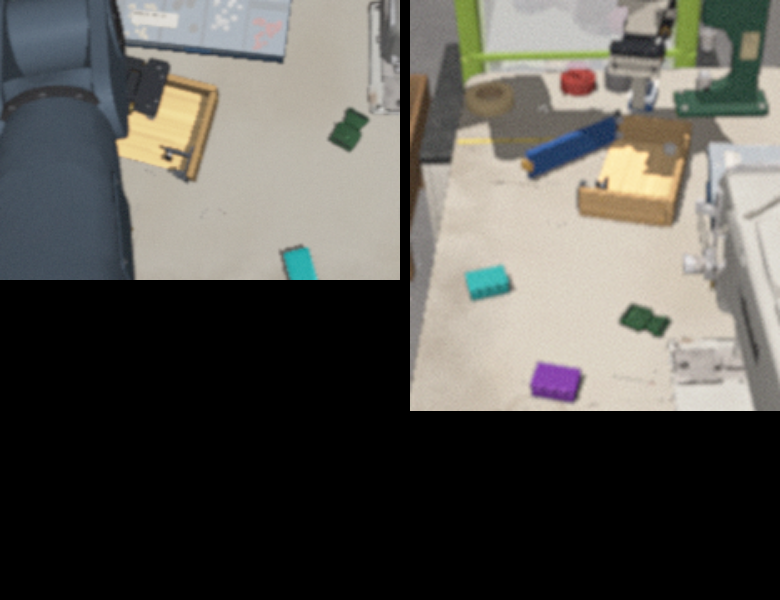

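The left panel shows the arm over the tray, and the right panel shows the box held between the fingers (about px 640,97 in the composite). The look-alikes and the buckle haven't moved. Lowering now.

```bash
python3 -m handwheel '[{"ax":0,"ay":0,"az":0,"dx":0,"dy":-0.08,"dz":-0.6,"jaw":0.3},{"ax":0,"ay":0,"az":0,"dx":0,"dy":-0.08,"dz":-1.2,"jaw":0.3},{"ax":0,"ay":0,"az":0,"dx":0,"dy":-0.08,"dz":-1.8,"jaw":0.3},{"ax":0,"ay":0,"az":0,"dx":0,"dy":-0.08,"dz":-2.2,"jaw":0.3},{"ax":0,"ay":0,"az":0,"dx":0,"dy":-0.08,"dz":-2.5,"jaw":0.3},{"ax":0,"ay":0,"az":0,"dx":0,"dy":-0.08,"dz":-2.64,"jaw":0.3},{"ax":0,"ay":0,"az":0,"dx":0,"dy":-0.08,"dz":-2.68,"jaw":0.3},{"ax":0,"ay":0,"az":0,"dx":0,"dy":-0.08,"dz":-2.68,"jaw":0.3}]'
```

```text
clock: 6.82
tool_pos: [0.6341, 0.1606, 0.0117]
eef_rot: [0.702, 0.085, 0.702, -0.085]
ft_force: [-0.3, 0.2, -0.0]
grip_width: 0.0559
```

```bash
python3 -m handwheel '[{"ax":0,"ay":0,"az":0,"dx":0,"dy":0,"dz":-0.02,"jaw":0.3},{"ax":0,"ay":0,"az":0,"dx":0,"dy":0,"dz":-0.04,"jaw":0.3},{"ax":0,"ay":0,"az":0,"dx":0,"dy":0,"dz":-0.04,"jaw":0.3}]'
```

```text
clock: 7.2
tool_pos: [0.634, 0.1606, 0.0099]
eef_rot: [0.702, 0.085, 0.702, -0.085]
ft_force: [-2.0, -0.1, 5.5]
grip_width: 0.0558
```

```bash
python3 -m handwheel '[{"ax":0,"ay":0,"az":0,"dx":0,"dy":0,"dz":0.01,"jaw":0.65},{"ax":0,"ay":0,"az":0,"dx":0,"dy":0,"dz":0.01,"jaw":0.8},{"ax":0,"ay":0,"az":0,"dx":0,"dy":0,"dz":0.01,"jaw":0.8},{"ax":0,"ay":0,"az":0,"dx":0,"dy":0,"dz":0.01,"jaw":0.8},{"ax":0,"ay":0,"az":0,"dx":0,"dy":0,"dz":0.4,"jaw":0.8},{"ax":0,"ay":0,"az":0,"dx":0,"dy":0,"dz":1.2,"jaw":0.8},{"ax":0,"ay":0,"az":0,"dx":0,"dy":0,"dz":2.2,"jaw":0.8},{"ax":0,"ay":0,"az":0,"dx":0,"dy":0,"dz":3.2,"jaw":0.8},{"ax":0,"ay":0,"az":0,"dx":-1,"dy":-1,"dz":3.4,"jaw":0.4},{"ax":0,"ay":0,"az":0,"dx":-2,"dy":-2,"dz":3.4,"jaw":0},{"ax":0,"ay":0,"az":0,"dx":-3,"dy":-3,"dz":3.4,"jaw":0},{"ax":0,"ay":0,"az":0,"dx":-4,"dy":-3.6,"dz":3.4,"jaw":0}]'; python3 - <<'E'
from h import *
a=env.camera("top").copy();b=env.camera("side").copy()
for c in("top","side"):
  for n,z in dict(needle_box=.004,gate_push=.031,gate_hinge=.031).items():
    for r in env.landmark_of(c,n)[:4]:
      if r["score"]>.4:print(c,n,r["score"],np.round(r["pixel"],1),at(c,r["pixel"],z))
o=np.zeros((560,800,3),np.uint8)
o[:,:480]=cv2.resize(a[120:260,130:250],None,fx=4,fy=4,interpolation=2)
o[:320,485:800]=cv2.resize(b[130:210,245:340],(315,320),interpolation=2)[:, :315]
cv2.imwrite("pics/placed.png",o);s=env.observe();print(s["tool_pos"],s["ft_force"],s["grip_width"],s["clock"])
E
```

```text
clock: 8.7
tool_pos: [0.4493, -0.009, 0.1804]
eef_rot: [0.703, 0.085, 0.701, -0.085]
ft_force: [0.6, -0.1, 0.4]
grip_width: 0.0388
top needle_box 0.89 [225.9 359.3] [ 0.4993 -0.2703  0.004 ]
top needle_box 0.84 [263.9 288.2] [ 0.4026 -0.0933  0.004 ]
top needle_box 0.55 [168.2 189.2] [0.6431 0.1614 0.004 ]
top gate_push 0.64 [227.8 172.5] [0.4867 0.1926 0.031 ]
top gate_hinge 0.75 [181.2 144.7] [0.6029 0.2667 0.031 ]
side needle_box 0.87 [228.3 241.5] [ 0.414  -0.0951  0.004 ]
side needle_box 0.82 [279.4 271.2] [ 0.5001 -0.2854  0.004 ]
side needle_box 0.68 [174.3 312. ] [0.6362 0.165  0.004 ]
side gate_push 0.81 [164.9 266.7] [0.4841 0.1868 0.031 ]
side gate_push 0.49 [177.1 311.1] [0.6283 0.1115 0.031 ]
side gate_hinge 0.57 [151.2 301.1] [0.6045 0.2685 0.031 ]
[ 0.45147898 -0.00714121  0.17942539] [ 0.34157308  0.75067274 -0.26978294] 0.0069481750250243125 9.1
```

View pics/placed.png

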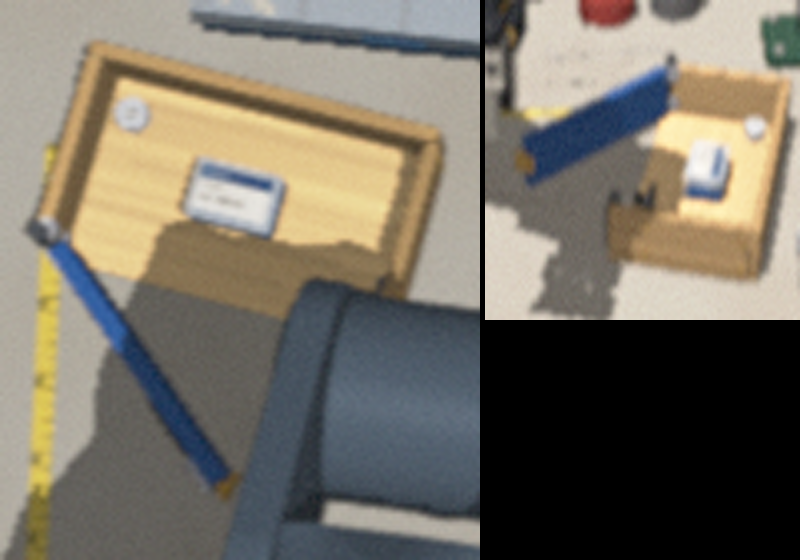

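The box lies flat in the tray at top px (189,169) and is released. The gate hasn't moved, and both cameras give the pad near (0.484,0.190). Next I'll compute the push arc.

```bash
cat >> h.py <<'E'
H=np.array([.6015,.270]);YAW=-.245
def arc(th,gap):
    a=YAW-th;n=np.array([np.cos(a),np.sin(a)]);u=np.array([n[1],-n[0]])
    return H+.14*u-(.0165+gap)*n
E
python3 - <<'E'
from h import *
s,R=tool();p=np.array(s["tool_pos"]);print(p,R[:,2])
print("standoff",arc(.71,.035),((np.r_[arc(.71,.035),.018]-p)/.05).round(3))
P0=arc(.71,.035)
for th,g in[(.71,.01),(.71,0),(.6,0),(.5,0),(.4,0),(.3,0),(.25,0),(.2,0),(.15,0),(.1,0),(.05,0),(0,0),(-.05,0)]:
    print(th,g,arc(th,g).round(4),((arc(th,g)-P0)/.05).round(3),round(.71-th,2))
E
```

```text
[ 0.45147898 -0.00714121  0.17942539] [ 9.71396914e-01 -2.37460278e-01  8.07633566e-04]
standoff [0.45746923 0.23117493] [ 0.12   4.766 -3.229]
0.71 0.01 [0.4719 0.2108] [ 0.289 -0.408] 0.0
0.71 0 [0.4777 0.2026] [ 0.404 -0.571] 0.0
0.6 0 [0.4858 0.1894] [ 0.567 -0.835] 0.11
0.5 0 [0.4945 0.1783] [ 0.74  -1.058] 0.21
0.4 0 [0.5041 0.168 ] [ 0.934 -1.263] 0.31
0.3 0 [0.5148 0.1588] [ 1.147 -1.447] 0.41
0.25 0 [0.5205 0.1546] [ 1.26  -1.531] 0.46
0.2 0 [0.5263 0.1507] [ 1.377 -1.609] 0.51
0.15 0 [0.5324 0.1471] [ 1.499 -1.681] 0.56
0.1 0 [0.5386 0.1438] [ 1.623 -1.747] 0.61
0.05 0 [0.545  0.1408] [ 1.751 -1.807] 0.66
0 0 [0.5515 0.1382] [ 1.881 -1.86 ] 0.71
-0.05 0 [0.5582 0.1359] [ 2.014 -1.906] 0.76
```

```bash
python3 -m handwheel '[{"ax":0,"ay":0,"az":-0.1,"dx":0,"dy":1,"dz":0,"jaw":0},{"ax":0,"ay":0,"az":-0.25,"dx":0,"dy":2,"dz":0,"jaw":0},{"ax":0,"ay":0,"az":-0.4,"dx":0,"dy":3,"dz":0,"jaw":0},{"ax":0,"ay":0,"az":-0.55,"dx":0,"dy":4,"dz":0,"jaw":0},{"ax":0,"ay":0,"az":-0.7,"dx":0,"dy":4.8,"dz":0,"jaw":0},{"ax":0,"ay":0,"az":-0.7,"dx":0,"dy":4.8,"dz":0,"jaw":0},{"ax":0,"ay":0,"az":-0.7,"dx":0,"dy":4.8,"dz":0,"jaw":0}]'; python3 -c "
from h import *
s,R=tool();p=s['tool_pos'];print(p,R[:,2],((np.r_[arc(.71,.035),.018]-p)/.05).round(3),s['q'])"
```

```text
clock: 9.98
tool_pos: [0.4505, 0.2324, 0.1788]
eef_rot: [0.631, 0.319, 0.631, -0.32]
ft_force: [-0.2, -0.2, -0.7]
grip_width: 0.0003
[0.45048307 0.23239457 0.1788328 ] [ 5.91377475e-01 -8.06394867e-01 -1.75305413e-05] [ 0.14  -0.024 -3.217] [ 3.84486556e-01  3.21212885e-01  1.80287253e+00 -1.73280293e-04
  1.01816036e+00 -2.48188404e-01]
```

```bash
python3 -m handwheel '[{"ax":0,"ay":0,"az":0,"dx":0.14,"dy":-0.02,"dz":-0.9,"jaw":0},{"ax":0,"ay":0,"az":0,"dx":0.14,"dy":-0.02,"dz":-1.8,"jaw":0},{"ax":0,"ay":0,"az":0,"dx":0.14,"dy":-0.02,"dz":-2.6,"jaw":0},{"ax":0,"ay":0,"az":0,"dx":0.14,"dy":-0.02,"dz":-3.1,"jaw":0},{"ax":0,"ay":0,"az":0,"dx":0.14,"dy":-0.02,"dz":-3.22,"jaw":0},{"ax":0,"ay":0,"az":0,"dx":0.14,"dy":-0.02,"dz":-3.22,"jaw":0}]' && python3 -m handwheel '[{"ax":0,"ay":0,"az":0,"dx":0.15,"dy":-0.2,"dz":0,"jaw":0},{"ax":0,"ay":0,"az":0,"dx":0.29,"dy":-0.4,"dz":0,"jaw":0},{"ax":0,"ay":0,"az":0,"dx":0.29,"dy":-0.4,"dz":0,"jaw":0}]'
```

```text
clock: 10.72
tool_pos: [0.4579, 0.231, 0.0186]
eef_rot: [0.63, 0.321, 0.63, -0.32]
ft_force: [-0.6, 0.9, 0.2]
grip_width: 0.0001
clock: 11.1
tool_pos: [0.4729, 0.2105, 0.0186]
eef_rot: [0.63, 0.321, 0.63, -0.321]
ft_force: [0.5, 0.9, 0.8]
grip_width: 0.0001
```

```bash
python3 -m handwheel '[{"ax":0,"ay":0,"az":0,"dx":0.03,"dy":-0.04,"dz":0,"jaw":0},{"ax":0,"ay":0,"az":0,"dx":0.06,"dy":-0.08,"dz":0,"jaw":0},{"ax":0,"ay":0,"az":0,"dx":0.09,"dy":-0.12,"dz":0,"jaw":0},{"ax":0,"ay":0,"az":0,"dx":0.115,"dy":-0.163,"dz":0,"jaw":0},{"ax":0,"ay":0,"az":0.02,"dx":0.145,"dy":-0.21,"dz":0,"jaw":0},{"ax":0,"ay":0,"az":0.04,"dx":0.174,"dy":-0.26,"dz":0,"jaw":0},{"ax":0,"ay":0,"az":0.06,"dx":0.204,"dy":-0.308,"dz":0,"jaw":0}]'
```

```text
clock: 11.98
tool_pos: [0.4821, 0.1959, 0.0181]
eef_rot: [0.64, 0.301, 0.64, -0.301]
ft_force: [-1.0, 2.1, 0.9]
grip_width: 0.0003
```

```bash
python3 -m handwheel '[{"ax":0,"ay":0,"az":0.03,"dx":0.044,"dy":-0.072,"dz":0,"jaw":0},{"ax":0,"ay":0,"az":0.06,"dx":0.09,"dy":-0.142,"dz":0,"jaw":0},{"ax":0,"ay":0,"az":0.09,"dx":0.142,"dy":-0.21,"dz":0,"jaw":0},{"ax":0,"ay":0,"az":0.12,"dx":0.194,"dy":-0.276,"dz":0,"jaw":0},{"ax":0,"ay":0,"az":0.15,"dx":0.247,"dy":-0.342,"dz":0,"jaw":0},{"ax":0,"ay":0,"az":0.18,"dx":0.303,"dy":-0.405,"dz":0,"jaw":0}]' && python3 -m handwheel '[{"ax":0,"ay":0,"az":0.03,"dx":0.058,"dy":-0.062,"dz":0,"jaw":0},{"ax":0,"ay":0,"az":0.06,"dx":0.118,"dy":-0.122,"dz":0,"jaw":0},{"ax":0,"ay":0,"az":0.09,"dx":0.179,"dy":-0.181,"dz":0,"jaw":0},{"ax":0,"ay":0,"az":0.12,"dx":0.243,"dy":-0.236,"dz":0,"jaw":0},{"ax":0,"ay":0,"az":0.15,"dx":0.308,"dy":-0.29,"dz":0,"jaw":0},{"ax":0,"ay":0,"az":0.17,"dx":0.351,"dy":-0.326,"dz":0,"jaw":0}]'; python3 -c "
from h import *
s,R=tool();p=s['tool_pos'];print(p,s['ft_force'],R[:,2],arc(.3,0))
for c in ('top','side'):
  env.camera(c)
  for r in env.landmark_of(c,'gate_push')[:2]:print(c,r['score'],at(c,r['pixel'],.031))"
```

```text
clock: 12.72
tool_pos: [0.4973, 0.1754, 0.018]
eef_rot: [0.664, 0.242, 0.665, -0.242]
ft_force: [-3.8, -0.7, 0.4]
grip_width: 0.0004
clock: 13.48
tool_pos: [0.5152, 0.1592, 0.0181]
eef_rot: [0.683, 0.185, 0.682, -0.185]
ft_force: [-3.9, 0.6, 0.1]
grip_width: 0.0003
[0.51517219 0.15920452 0.01808865] [-3.8827511   0.61518881  0.06040106] [ 8.63114278e-01 -5.05008652e-01  6.93386699e-05] [0.51481187 0.15883608]
top 0.56 [0.523  0.1489 0.031 ]
side 0.86 [0.527 0.164 0.031]
```

```bash
python3 -m handwheel '[{"ax":0,"ay":0,"az":0.02,"dx":0.038,"dy":-0.028,"dz":0,"jaw":0},{"ax":0,"ay":0,"az":0.035,"dx":0.075,"dy":-0.056,"dz":0,"jaw":0},{"ax":0,"ay":0,"az":0.05,"dx":0.113,"dy":-0.084,"dz":0,"jaw":0},{"ax":0,"ay":0,"az":0.07,"dx":0.152,"dy":-0.11,"dz":0,"jaw":0},{"ax":0,"ay":0,"az":0.085,"dx":0.191,"dy":-0.136,"dz":0,"jaw":0},{"ax":0,"ay":0,"az":0.1,"dx":0.23,"dy":-0.162,"dz":0,"jaw":0},{"ax":0,"ay":0,"az":0.115,"dx":0.27,"dy":-0.186,"dz":0,"jaw":0},{"ax":0,"ay":0,"az":0.13,"dx":0.311,"dy":-0.21,"dz":0,"jaw":0},{"ax":0,"ay":0,"az":0.15,"dx":0.352,"dy":-0.234,"dz":0,"jaw":0}]'
```

```text
clock: 14.8
tool_pos: [0.5325, 0.1475, 0.0181]
eef_rot: [0.694, 0.133, 0.695, -0.133]
ft_force: [-1.9, 0.4, 2.7]
grip_width: 0.0006
```

```bash
python3 -m handwheel '[{"ax":0,"ay":0,"az":0.008,"dx":0.02,"dy":-0.011,"dz":0,"jaw":0},{"ax":0,"ay":0,"az":0.016,"dx":0.04,"dy":-0.022,"dz":0,"jaw":0},{"ax":0,"ay":0,"az":0.025,"dx":0.062,"dy":-0.033,"dz":0,"jaw":0}]'
python3 -m handwheel '[{"ax":0,"ay":0,"az":0.008,"dx":0.02,"dy":-0.011,"dz":0,"jaw":0},{"ax":0,"ay":0,"az":0.016,"dx":0.04,"dy":-0.022,"dz":0,"jaw":0},{"ax":0,"ay":0,"az":0.025,"dx":0.062,"dy":-0.033,"dz":0,"jaw":0}]'
```

```text
clock: 15.18
tool_pos: [0.5355, 0.1459, 0.018]
eef_rot: [0.696, 0.125, 0.696, -0.125]
ft_force: [-3.5, 0.1, 1.8]
grip_width: 0.0003
clock: 15.55
tool_pos: [0.538, 0.1445, 0.018]
eef_rot: [0.697, 0.116, 0.698, -0.116]
ft_force: [-6.4, 0.4, 4.8]
grip_width: 0.0001
```

```bash
for i in 1 ; do python3 -m handwheel '[{"ax":0,"ay":0,"az":0.007,"dx":0.018,"dy":-0.009,"dz":0,"jaw":0},{"ax":0,"ay":0,"az":0.014,"dx":0.037,"dy":-0.017,"dz":0,"jaw":0},{"ax":0,"ay":0,"az":0.014,"dx":0.037,"dy":-0.017,"dz":0,"jaw":0}]'; done
python3 -m handwheel '[{"ax":0,"ay":0,"az":0.007,"dx":0.018,"dy":-0.009,"dz":0,"jaw":0},{"ax":0,"ay":0,"az":0.014,"dx":0.037,"dy":-0.017,"dz":0,"jaw":0},{"ax":0,"ay":0,"az":0.014,"dx":0.037,"dy":-0.017,"dz":0,"jaw":0}]'
```

```text
clock: 15.92
tool_pos: [0.5398, 0.1435, 0.018]
eef_rot: [0.698, 0.111, 0.699, -0.112]
ft_force: [-5.8, 0.8, 4.2]
grip_width: 0.0004
clock: 16.3
tool_pos: [0.5415, 0.1427, 0.018]
eef_rot: [0.698, 0.106, 0.7, -0.107]
ft_force: [-7.2, 0.7, 5.2]
grip_width: 0.0005
```

```bash
python3 -m handwheel '[{"ax":0,"ay":0,"az":0.007,"dx":0.018,"dy":-0.009,"dz":0,"jaw":0},{"ax":0,"ay":0,"az":0.014,"dx":0.037,"dy":-0.017,"dz":0,"jaw":0},{"ax":0,"ay":0,"az":0.014,"dx":0.037,"dy":-0.017,"dz":0,"jaw":0}]'
python3 -m handwheel '[{"ax":0,"ay":0,"az":0.007,"dx":0.018,"dy":-0.009,"dz":0,"jaw":0},{"ax":0,"ay":0,"az":0.014,"dx":0.037,"dy":-0.017,"dz":0,"jaw":0},{"ax":0,"ay":0,"az":0.014,"dx":0.037,"dy":-0.017,"dz":0,"jaw":0}]'
```

```text
clock: 16.68
tool_pos: [0.5433, 0.1418, 0.018]
eef_rot: [0.699, 0.101, 0.701, -0.102]
ft_force: [-7.2, 0.3, 5.8]
grip_width: 0.0004
clock: 17.05
tool_pos: [0.5468, 0.141, 0.0182]
eef_rot: [0.701, 0.097, 0.7, -0.097]
ft_force: [0.1, -0.7, -0.5]
grip_width: 0.0006
```

Force fell from 7 N to 0, which suggests the latch snapped. I'll feel ahead in tiny steps to confirm the bumper.

```bash
python3 -m handwheel '[{"ax":0,"ay":0,"az":0.004,"dx":0.009,"dy":-0.004,"dz":0,"jaw":0},{"ax":0,"ay":0,"az":0.004,"dx":0.009,"dy":-0.004,"dz":0,"jaw":0}]'
python3 -m handwheel '[{"ax":0,"ay":0,"az":0.004,"dx":0.009,"dy":-0.004,"dz":0,"jaw":0},{"ax":0,"ay":0,"az":0.004,"dx":0.009,"dy":-0.004,"dz":0,"jaw":0}]'
```

```text
clock: 17.3
tool_pos: [0.5468, 0.1408, 0.0181]
eef_rot: [0.701, 0.095, 0.7, -0.095]
ft_force: [0.2, -0.2, 0.1]
grip_width: 0.0007
clock: 17.55
tool_pos: [0.5471, 0.1406, 0.0181]
eef_rot: [0.701, 0.094, 0.701, -0.094]
ft_force: [0.0, 0.3, -0.7]
grip_width: 0.0005
```

```bash
python3 -m handwheel '[{"ax":0,"ay":0,"az":0.003,"dx":0.009,"dy":-0.004,"dz":0,"jaw":0},{"ax":0,"ay":0,"az":0.003,"dx":0.009,"dy":-0.004,"dz":0,"jaw":0}]'
python3 -m handwheel '[{"ax":0,"ay":0,"az":0.003,"dx":0.009,"dy":-0.004,"dz":0,"jaw":0},{"ax":0,"ay":0,"az":0.003,"dx":0.009,"dy":-0.004,"dz":0,"jaw":0}]'
python3 -c "
from h import *
a=env.camera('top').copy();b=env.camera('side').copy()
o=np.zeros((480,800,3),np.uint8)
o[:480,:400]=cv2.resize(a[150:246,170:250],(400,480),interpolation=2)
o[:480,405:800]=cv2.resize(b[140:212,265:324],(395,480),interpolation=2)
cv2.imwrite('pics/shut.png',o)"
```

```text
clock: 17.8
tool_pos: [0.5475, 0.1404, 0.0181]
eef_rot: [0.701, 0.093, 0.701, -0.093]
ft_force: [-0.3, -0.2, 0.3]
grip_width: 0.0002
clock: 18.05
tool_pos: [0.5475, 0.1403, 0.018]
eef_rot: [0.701, 0.092, 0.701, -0.092]
ft_force: [-3.7, 2.1, 2.1]
grip_width: 0.0007
```

View pics/shut.png

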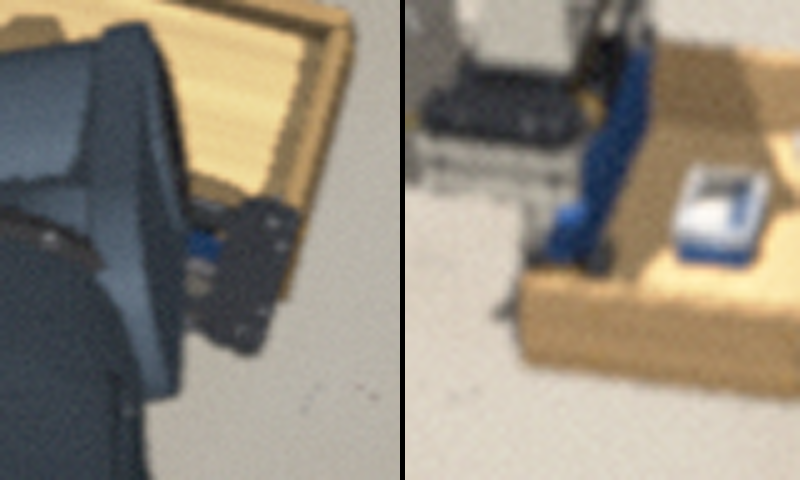

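```bash
python3 -m handwheel '[{"ax":0,"ay":0,"az":0,"dx":0.005,"dy":-0.002,"dz":0,"jaw":0},{"ax":0,"ay":0,"az":0,"dx":0.005,"dy":-0.002,"dz":0,"jaw":0}]';  python3 -m handwheel '[{"ax":0,"ay":0,"az":0,"dx":0.005,"dy":-0.002,"dz":0,"jaw":0},{"ax":0,"ay":0,"az":0,"dx":0.005,"dy":-0.002,"dz":0,"jaw":0}]'
```

```text
clock: 18.4
tool_pos: [0.5477, 0.1402, 0.018]
eef_rot: [0.701, 0.092, 0.702, -0.092]
ft_force: [-4.9, 3.0, 2.9]
grip_width: 0.0004
clock: 18.65
tool_pos: [0.5477, 0.1402, 0.018]
eef_rot: [0.701, 0.092, 0.702, -0.092]
ft_force: [-5.6, 4.0, 3.6]
grip_width: 0.0003
```

Position has stalled and force is rising, so this is the bumper just past the snap. Backing off to look.

```bash
python3 -m handwheel '[{"ax":0,"ay":0,"az":0,"dx":-0.1,"dy":0.03,"dz":0,"jaw":0},{"ax":0,"ay":0,"az":0,"dx":-0.6,"dy":0.15,"dz":0,"jaw":0},{"ax":0,"ay":0,"az":0,"dx":-1.2,"dy":0.3,"dz":0.3,"jaw":0},{"ax":0,"ay":0,"az":0,"dx":-1.8,"dy":1,"dz":1,"jaw":0},{"ax":0,"ay":0,"az":0,"dx":-2.4,"dy":2,"dz":2,"jaw":0},{"ax":0,"ay":0,"az":0,"dx":-3,"dy":3,"dz":3,"jaw":0},{"ax":0,"ay":0,"az":0,"dx":-3.6,"dy":4,"dz":3.5,"jaw":0},{"ax":0,"ay":0,"az":0,"dx":-4.2,"dy":5,"dz":3.5,"jaw":0},{"ax":0,"ay":0,"az":0,"dx":-4.8,"dy":6,"dz":3.5,"jaw":0},{"ax":0,"ay":0,"az":0,"dx":-5,"dy":6.5,"dz":3.5,"jaw":0},{"ax":0,"ay":0,"az":0,"dx":-5,"dy":6.5,"dz":3.5,"jaw":0}]'; python3 -c "
from h import *
a=env.camera('top').copy();b=env.camera('side').copy()
for c in('top','side'):
  for n,z in dict(needle_box=.004,gate_push=.031,gate_hinge=.031,tape_measure=0,buckle=0).items():
    for r in env.landmark_of(c,n)[:4]:
      if r['score']>.4:print(c,n,round(r['score'],2),at(c,r['pixel'],z))
print('expect pad th=.03',arc(.03,-.0075),'th=.1',arc(.1,-.0075))
o=np.zeros((480,800,3),np.uint8)
o[:480,:400]=cv2.resize(a[120:222,135:247],(400,480)[:2],interpolation=2) if 0 else cv2.resize(a[125:221,165:245],(400,480),interpolation=2)
o[:480,405:800]=cv2.resize(b[140:212,265:324],(395,480),interpolation=2)
cv2.imwrite('pics/end.png',o)"
```

```text
clock: 20.02
tool_pos: [0.2972, 0.467, 0.1931]
eef_rot: [0.702, 0.091, 0.701, -0.09]
ft_force: [0.6, -0.7, -0.7]
grip_width: 0.0
top needle_box 0.77 [0.6369 0.1607 0.004 ]
top needle_box 0.72 [ 0.4986 -0.273   0.004 ]
top needle_box 0.71 [ 0.4003 -0.0945  0.004 ]
top gate_push 0.61 [0.5687 0.1375 0.031 ]
top gate_hinge 0.88 [0.6014 0.2671 0.031 ]
top tape_measure 0.84 [ 0.5309 -0.3896  0.    ]
top buckle 0.6 [ 0.6234 -0.1629  0.    ]
side needle_box 0.65 [ 0.4147 -0.1113  0.004 ]
side needle_box 0.64 [ 0.4991 -0.2975  0.004 ]
side needle_box 0.48 [0.641 0.166 0.004]
side gate_push 0.72 [0.5594 0.1477 0.031 ]
side gate_push 0.51 [ 0.5226 -0.4046  0.031 ]
side gate_hinge 0.66 [0.5955 0.2643 0.031 ]
side tape_measure 0.58 [ 0.5218 -0.3829  0.    ]
side tape_measure 0.55 [0.6411 0.1693 0.    ]
side buckle 0.78 [ 0.6258 -0.1666  0.    ]
expect pad th=.03 [0.5548216  0.13770439] th=.1 [0.54568279 0.14129321]
```

View pics/end.png

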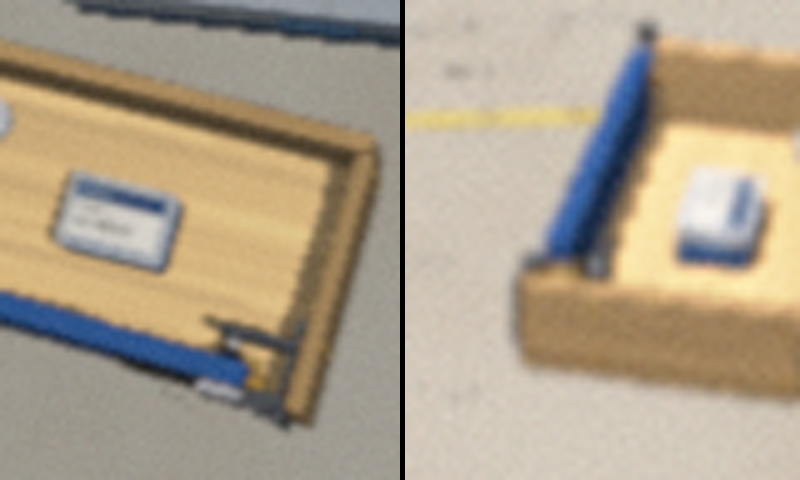

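The gate is shut. Its brass tongue sits at the catch (about px 255,380 in the left panel), the box lies flat inside at (115,222), and the arm is clear.

```bash
python3 -c "
from plant import env
print(env.sign_off(),env.observe()['clock'])"
```

```text
the job is handed in; nothing more can be done
the job is handed in; nothing more can be done
```

The blue needle box is flat on the tray floor and released, and the gate is shut and appears latched. I handed the job in at about 21 s of the 56 s allowed.

- **Box:** It went in near the middle of the tray. Both cameras put it within about 10 mm of the tray centre, and the pictures show it lying flat.
- **Gate force:** Pushing with closed fingers, the force at the end of each step rose to about 7–9 N and then dropped to zero. Peaks between readings were not recorded.
- **Latch:** Feeling on about 1 mm, I met a firm stop at about 8 N, which I took for the bumper. After I backed off, the gate stayed shut with the tongue at the catch. I inferred the latch from the force drop, the stop and the last picture, because the tongue's position can't be read directly.
- **Gate position:** The stop puts the gate at about 0.03 rad, within the latched limit of 0.043. The cameras disagreed on the pad by about 10–14 mm (0.569 against 0.559 in x, 0.138 against 0.148 in y), so they do not confirm that angle.
- **Other objects:** The tape measure and buckle read within about 1 cm of where they started, which is within the detection scatter. I never went near either of them.

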